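# Find the high spot of an eccentric shaft in a bench gauge

## Robot

A 6-joint arm with a two-finger parallel gripper is mounted at the origin on the work surface. World frame = base frame: x ahead of the robot, y to its left, z up, the work surface at z = 0. Lengths are in mm, angles in degrees, forces in N, time in s.
With the tool pointing down it reaches from about 300 to 850 mm from the base axis. Payload 4.2 kg.
Tool frame: the origin (TCP) lies at the very end of the fingers, on their centre line; the grasp point (between the pads) lies 19 mm behind it (env.grip_depth is the distance from the TCP to the grasp point, in mm); z points along the fingers, y is the line along which they close (so a half turn about z gives the same grasp; the last joint's range is limited). The gripper opens to 91 mm and grips with 3 to 60 N. Pads are 32 mm wide; open, the fingers measure 118 mm over their backs; the gripper's body (76 mm by 178 mm) begins 60 mm behind the grasp point.
Start: joints at [64.515, 18.312, 89.639, -0, 72.044, -1.146], TCP at [236.985, 523.912, 192.776] pointing down, gripper open.
Joint ranges: [-177.97, 177.97], [-48.28, 115.42], [12.27, 149.76], [-77.06, 257.06], [2.81, 150.46], [-146.56, 146.56]. Speed limits (degrees/s): [147.25, 147.25, 180, 180, 180, 180].

## Interface

Orientations are given as [roll, pitch, yaw] about the fixed x, y, z axes, in that order (R = Rz(yaw) Ry(pitch) Rx(roll)).
In Python, from workcell import env, cams gives the robot as it stands.
- The arm moves only by the tool apply_moves, never from a script. Its argument "deltas" is a list of rows, each a list of 5 numbers: the shift along the tool's x, y, z in m, then the turn about the tool's z in rad, then the opening, from -1 (shut) to 1 (fully open), so that 0 is half open. In form: [[tx, ty, tz, roll, gripper], ...]. A call has 1 to 5 rows; each row is the pose to reach, as a shift and turn from the pose commanded when the call began, along the tool's axes at that moment; what a row does not reach only later rows make up. A row lasts 1/10 s, in which the tool goes at most 50 mm and 8.59 degrees, less where a joint would pass 70% of its speed; a pose out of reach is approached as far as the arm can. A call with a gripper value outside its range is refused whole. The fingers move at their own pace and stop on an object; "grip_force" is the grip in N (left out, the last holds). Time passes only in rows, so rows that repeat a pose let the fingers close. It gives the time, the measured TCP pose, the force, the opening and the grip force at its end, in the units of the state.
- env.state(): the state, without advancing time (a new reading comes with each control period).
- cams.grab_frame(name): name is "side" or "top"; returns the picture (480x640x3 uint8, blue, green, red); there is no depth.
- cams.get_calibration(name): a dict with "mtx" (3x3 intrinsics, pixels), "k1" (the pictures are not rectified: a ray, as slopes to the right and down, at radius r is drawn at 1 + k1 r^2 times it, then the intrinsics apply), "eye" and "attitude" of the camera in the world. Camera axes: x right, y down, z forward; pixel columns grow to the right and rows downward; lengths in mm; the calibration is good to about 2 mm. A picture is of the moment at which its call begins. get_calibration takes no time and is no camera call.
- env.job_done(): hands the job in; it is judged then, once.
The state is a dict: "time_s": time; "qpos": joint angles; "qvel": joint speeds; "effort": joint torques, N m; "ee_pos": TCP position; "ee_rot": TCP orientation; "force": force on the tool from outside, world axes, zero at the start; "torque": the same for the moment, N m; "gripper_width": finger opening in mm; "gripper_force": force on a finger pad.
Only numpy, scipy, OpenCV 4.12 (cv2) and the standard library are available. Lean on these libraries where they do the work, as an engineer would, in place of code of your own. Each camera call takes 0.05 s, during which the arm holds its last target. There are 200 camera calls.

## Task

Check the eccentric shaft that stands between centres in the bench gauge: by its post, slide the dial indicator up to the shaft until the needle stands about half-way round its scale, then turn the shaft with the crank to find its high spot, where the plunger is pushed in furthest, and leave it standing there. Work gently: the crank sits on a sprung coupling and its circle is not known to the millimetre, so feel your way round without straining it sideways, and never ram the plunger to the end of its travel. Let go of everything at the end and leave the loose things on the bench where they are.

Things in the scene. Friction and masses are not known exactly. Their poses are not given: they have to be found in the camera images.
- gauge: Bench gauge, fixed: dark steel base plate 16 mm thick, spanning x -65 to 65, y -100 to 220 mm. Origin on the bench under the shaft, within 5 mm of its upright axis (see gauge_mid); z up; y points from the shaft to the indicator, whose slide moves along y. A grey C-frame stands on the -y side, its arm reaching over the shaft, top 120 mm above the bench: the highest fixed part.
- gauge_mid (a point): On the gauge's z axis, 64 mm above the bench. The shaft's true axis stands upright up to 5 mm from here, to either side along the gauge's x only (its centres are clamped on a cross slide, set differently every time). Shaft's steel drum: radius 22 mm, 8 mm off-centre, 49 to 79 mm above the bench, under a flange; its high spot is in an unknown direction from the crank.
- handle: Upright round crank handle, black, 22 mm in diameter, 46 mm high (139 to 185 mm above the bench), spinning freely on its pin: a gripper can hold it and carry it round without itself turning. Origin at its centre, half-way up. It circles the shaft's true axis at an unknown 51 to 59 mm (slotted arm, top 136 mm above the bench). Turns endlessly either way, stays where left; friction 2 to 4 N.
- crank (a joint): Sideways give of the crank (arm, hub of radius 17 mm, top 139 mm, and handle) on its sprung coupling, along the crank arm, m: 0 unloaded, positive when the handle is pushed in towards the shaft's axis, negative when it is pulled outwards, 1 mm per 10 N. Strained past 1.8 mm either way.
- crank_flex_y (a joint): The same give across the crank arm, m: positive when the handle is pushed clockwise seen from above, 1 mm per 10 N. Strained past 1.8 mm either way. Turning the crank alone takes 0.2 to 0.4 mm.
- post_mid (a point): On the axis of the upright steel post of the indicator's slide, 85 mm above the bench. Post 18 mm in diameter, free from 46 to 105 mm above the bench, with a 22 mm cap to 109 mm. The slide runs 66 mm along the gauge's y (-y is towards the shaft), stays where it is left and takes about 7 N plus the plunger's spring to move. All of the slide moves with the post.
- dial (a point): Centre of the dial's white face, which looks up, 78 mm above the bench; round case of radius 36 mm, top 78 mm, needle to 81 mm. It lies 60 mm from the post, towards the shaft, on the same slide.
- plunger: Sprung plunger of the indicator: steel stem pointing to the shaft (gauge's -y), flat tip 34 mm wide, 14 mm high, 64 mm above the bench. Origin at the middle of the tip's flat front face. The tip rides on the shaft's drum when the slide is near enough and is then pushed in: travel 42 mm, spring 1.5 N when free to 3.6 N when fully in.
- pointer (a joint): Needle of the dial, rad, clockwise seen from above, 0 (plunger free) pointing at the post. 0.13 rad for each mm that the plunger is pushed in; 5.46 rad at the end of travel; half-way is 2.73 rad. In one turn of the shaft it swings by 2.1 rad, as the cosine of the shaft's angle from the high spot, with the highest value at the high spot.
- bearing: Bystander: loose steel bearing ring, 52 mm outside, 24 mm bore, 16 mm high, lying near the gauge. Origin at the centre of its underside.
- socket: Bystander: loose dark steel socket, standing, 26 mm wide, 40 mm high. Origin at the centre of its underside.
- bolt_bin: Bystander: loose blue plastic bin 90 x 130 x 50 mm, open on top. Origin at the centre of its underside.

How it is judged:
By the outcome, as a careful person would: the job done as asked, in the order asked, and still so for the second after the job is handed in, with the robot touching nothing.
It also fails if it takes over 67 s, if anything falls off the work surface, if the arm or the gripper's body presses on something with over 40 N, if the wrist force passes 120 N, or if a joint passes its speed limit or range.

## Working session

There is one attempt and no reset: what is moved stays moved. The work goes in short steps, Python scripts to look and compute and a tool call to move; the robot and the scene stay as the last step left them, time stands still between calls to the robot, and variables do not carry over. Pictures are saved under pics/ and viewed, at most 10 in all, crops included, and the job is handed in when it is done.

Besides the shell and the picture viewer there is one more tool, called after "Request:" as name(argument=value, ...), one argument or row to a line, values as JSON. apply_moves: Moves the arm, as the interface text tells. Its arguments: {"type":"object","properties":{"deltas":{"type":"array"},"grip_force":{"type":"number"}},"required":["deltas"]}

```bash
ls; mkdir -p pics; python3 - <<'E'
from workcell import env,cams
import cv2
print(env.state())
for n in("top","side"):
    print(n,cams.get_calibration(n)); cv2.imwrite(f"pics/{n}0.png",cams.grab_frame(n))
E
```

```text
pics
{'time_s': 0.0, 'qpos': array([ 6.45152550e+01,  1.83516567e+01,  8.97064333e+01, -7.07813490e-04,
        7.20428128e+01, -1.14646713e+00]), 'qvel': array([-0.00414958, -0.05855465, -0.11271248, -0.00187704,  0.02116229,
        0.06547327]), 'effort': array([ 4.80299477e-04, -4.12464738e+01, -2.31971920e+01,  7.29435543e-02,
        4.55359078e-02, -1.30653571e-04]), 'ee_pos': array([236.74744531, 523.40923928, 191.91996529]), 'ee_rot': array([-1.79899104e+02, -1.34607759e-03,  1.55661940e+02]), 'force': array([ 0.17853099,  0.58903118, -0.28530109]), 'torque': array([ 0.00756748, -0.04480884,  0.01856749]), 'gripper_force': 0.0, 'gripper_width': 91.12927228555813}
top {'mtx': array([[598.6864423 ,   0.        , 318.51046282],
       [  0.        , 598.6864423 , 241.33959427],
       [  0.        ,   0.        ,   1.        ]]), 'k1': -0.10187440219129491, 'eye': array([ 350.60036718,   59.46573936, 1212.53588115]), 'attitude': array([-168.79924276,    1.17682516,  -88.34895697])}
side {'mtx': array([[473.61681559,   0.        , 315.25893248],
       [  0.        , 473.61681559, 245.52515496],
       [  0.        ,   0.        ,   1.        ]]), 'k1': 0.028162161252363767, 'eye': array([ 361.9440156 , -488.43250231,  684.9651873 ]), 'attitude': array([-134.1249039 ,   -0.4644649 ,  -20.69883432])}
```

View pics/top0.png

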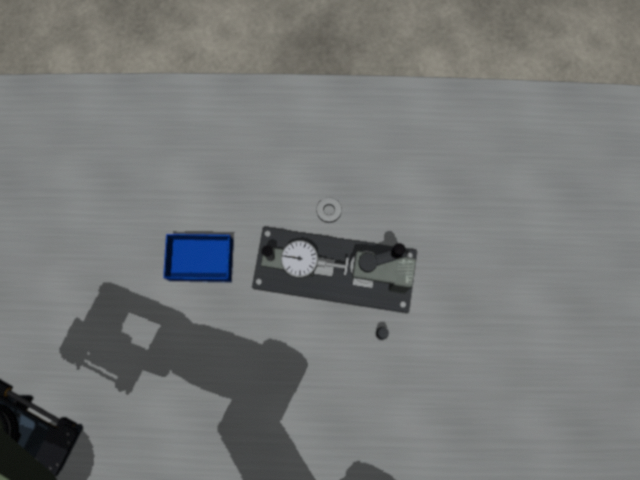

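View pics/side0.png

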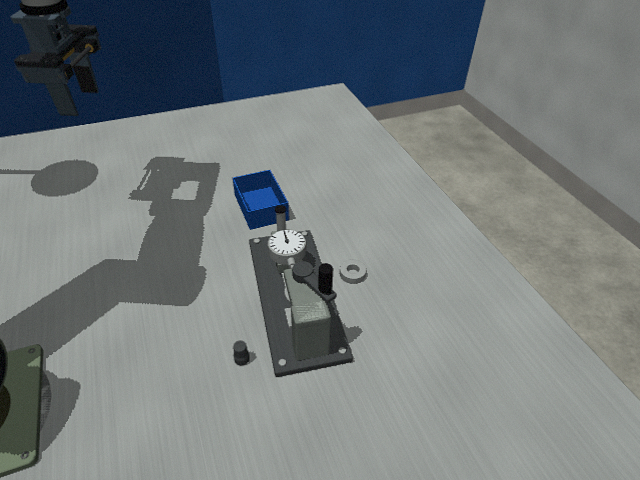

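The top view shows the post at about (267,250), the dial at (299,258), the hub at (367,262) and the handle at (398,250). In the side view the handle is at (326,278), and the needle points to the post. I'll zoom in next.

```bash
cat > h.py <<'E'
import numpy as np,cv2
from scipy.spatial.transform import Rotation as R
from workcell import env,cams
def ray(n,px):
    c=cams.get_calibration(n);K=c["mtx"]
    d=(np.array(px,float)-[K[0,2],K[1,2]])/K[0,0]
    u=d.copy()
    for _ in range(20): u=d/(1+c["k1"]*(u@u))
    return c["eye"],R.from_euler("xyz",c["attitude"],degrees=True).as_matrix()@np.r_[u,1]
def onz(n,px,z):
    e,d=ray(n,px); return (e+d*(z-e[2])/d[2])[:2]
def proj(n,P):
    c=cams.get_calibration(n)
    p=R.from_euler("xyz",c["attitude"],degrees=True).as_matrix().T@(np.array(P)-c["eye"])
    u=p[:2]/p[2];u=u*(1+c["k1"]*(u@u));return u*c["mtx"][0,0]+c["mtx"][:2,2]
E
python3 - <<'E'
from h import *
t=cv2.imread("pics/top0.png");s=cv2.imread("pics/side0.png")
a=cv2.resize(t[215:325,240:430],None,fx=4,fy=4,interpolation=cv2.INTER_CUBIC)
cv2.imwrite("pics/tc.png",a)
b=cv2.resize(s[195:385,215:385],None,fx=3,fy=3,interpolation=cv2.INTER_CUBIC)
cv2.imwrite("pics/sc.png",b)
# corners of plate
C=[onz("top",p,16) for p in [(263,227),(416,248),(410,312),(253,288)]]
print(np.round(C,1),[np.linalg.norm(C[i]-C[i-1]) for i in range(4)])
print("screw?")
E
```

```text
[[ 614.   205.7]
 [ 577.9 -107.6]
 [ 447.8  -95.6]
 [ 487.7  220.1]] [np.float64(127.0790702759522), np.float64(315.39148632589706), np.float64(130.62498869160115), np.float64(318.1585774205201)]
screw?
```

View pics/tc.png

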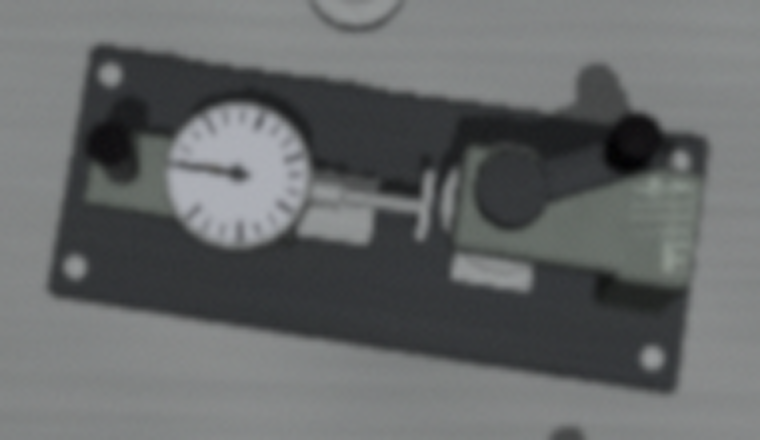

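View pics/sc.png

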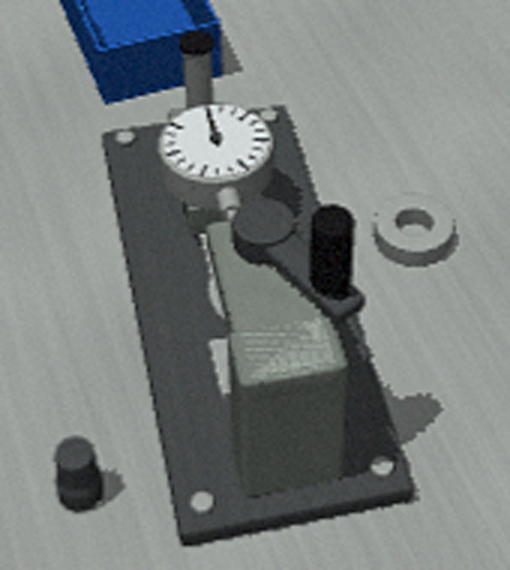

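```bash
python3 - <<'E'
from h import *
T=lambda x,y:((x+.5)/4-.5+240,(y+.5)/4-.5+215)
S=lambda x,y:((x+.5)/3-.5+215,(y+.5)/3-.5+195)
C=np.array([onz("top",T(*p),16) for p in [(97,47),(708,137),(673,391),(50,293)]])
G=np.array([[65,220],[65,-100],[-65,-100],[-65,220]],float)
c=C.mean(0);g=G.mean(0);M=(C-c).T@(G-g);th=np.arctan2(M[1,0]-M[0,1],M[0,0]+M[1,1])
Rg=np.array([[np.cos(th),-np.sin(th)],[np.sin(th),np.cos(th)]]);o=c-Rg@g
print("gauge",o,np.degrees(th));tog=lambda p:np.round(Rg.T@(np.array(p)-o),1)
print("corner res",[tog(p) for p in C])
for n,p,z in [("hub",(511,187),139),("handle",(634,142),185),("cap",(108,140),109),("dial",(239,173),78),("tip",(426,205),64)]:
    w=onz("top",T(*p),z);print(n,w,tog(w))
for n,p,z in [("hub",(264,222),139),("handle",(333,215),185),("cap",(196,43),109),("dial",(215,141),78),("c1",(183,544),0)]:
    w=onz("side",S(*p),z);print("side",n,w,tog(w))
E
```

```text
gauge [523.87696454  -3.08972094] -7.3769875458631375
corner res [array([ 64.1, 217.1]), array([ 65.4, -98.2]), array([-64.9, -97.4]), array([-64.6, 218.5])]
hub [527.64874818  -2.09740969] [3.6 1.5]
handle [541.25134908 -52.79971945] [ 23.6 -47.1]
cap [550.14477007 185.45963885] [  1.8 190.4]
dial [541.22404432 125.10353727] [  0.7 129.4]
tip [530.1480569  34.6599491] [ 1.4 38.2]
side hub [527.91829131  -5.54866813] [ 4.3 -1.9]
side handle [546.78322585 -53.428413  ] [ 29.2 -47. ]
side cap [548.64614323 181.54221586] [  0.9 186.3]
side dial [541.02902065 123.40915372] [  0.8 127.7]
side c1 [449.91840536 -90.54905928] [-62.1 -96.2]
```

```bash
cat >> h.py <<'E'
def tool(c,t):
    """c,t=(x,y,z,yaw deg): row from commanded c to t"""
    y=np.radians(c[3]);d=np.array(t[:3])-c[:3]
    return np.round([(d[0]*np.cos(y)+d[1]*np.sin(y))/1e3,(d[0]*np.sin(y)-d[1]*np.cos(y))/1e3,-d[2]/1e3,-np.radians(t[3]-c[3])],4)
def state():
    s=env.state();print("t",round(s["time_s"],2),"p",np.round(s["ee_pos"],2),"yaw",round(s["ee_rot"][2],2),"F",np.round(s["force"],2),"w",round(s["gripper_width"],1),"gf",round(s["gripper_force"],1))
E
python3 - <<'E'
from h import *
c=[236.985,523.912,192.776,155.661]
m=[420,325,200,119]
print(tool(c,m)); print(tool(m,[549.5,183.5,140,82.6]))
E
```

```text
[-0.2487 -0.1058 -0.0072  0.6399]
[-0.1865  0.0447  0.06    0.6353]
```

Request:
apply_moves(
  deltas=[
    [-0.045,-0.018,-0.0072,0.12,1],
    [-0.09,-0.036,-0.0072,0.25,1],
    [-0.135,-0.054,-0.0072,0.38,1],
    [-0.18,-0.074,-0.0072,0.51,1],
    [-0.225,-0.095,-0.0072,0.64,1],
  ],
)

```text
time_s: 0.6
ee_pos: [403.7, 343.0, 199.7]
ee_rot: [-180.0, 0.0, 118.7]
force: [1.1, 0.1, 0.1]
gripper_width: 91.2
gripper_force: 0.0
```

```bash
python3 - <<'E'
from h import *
c=[236.985,523.912,192.776,155.661]
y=np.radians(c[3]); d=[-.225,-.095]
X=np.array([np.cos(y),np.sin(y)]);Y=np.array([np.sin(y),-np.cos(y)])
p=1000*(d[0]*X+d[1]*Y)+c[:2]; c=[*p,200,155.661-np.degrees(.64)]
state();print(c);print(tool(c,[549.5,183.5,140,82.6]))
E
```

```text
t 0.6 p [403.69 343.   199.66] yaw 118.71 F [1.11 0.09 0.07] w 91.2 gf 0.0
[np.float64(402.83487483391764), np.float64(344.62502607948943), 200, np.float64(118.99170111162732)]
[-0.212   0.0502  0.06    0.6352]
```

Request:
apply_moves(
  deltas=[
    [-0.044,0.0105,0.0,0.13,1],
    [-0.088,0.021,0.0,0.26,1],
    [-0.132,0.0315,0.0,0.39,1],
    [-0.175,0.042,0.03,0.52,1],
    [-0.212,0.05,0.06,0.635,1],
  ],
)

```text
time_s: 1.1
ee_pos: [550.3, 183.1, 141.2]
ee_rot: [179.8, -0.1, 82.3]
force: [-0.4, -0.3, -0.9]
gripper_width: 91.0
gripper_force: 0.0
```

Request:
apply_moves(
  deltas=[
    [0,0,0,0,1],
  ],
)

```text
time_s: 1.2
ee_pos: [548.1, 180.0, 136.2]
ee_rot: [-179.6, 0.3, 82.3]
force: [-0.9, 0.8, 0.1]
gripper_width: 91.0
gripper_force: 0.0
```

```bash
python3 - <<'E'
from h import *
state()
for n in("top","side"): globals()[n]=cams.grab_frame(n)
a=cv2.resize(top[180:330,200:400],None,fx=2.6,fy=2.6,interpolation=cv2.INTER_CUBIC)[:390]
b=cv2.resize(side[130:330,180:380],None,fx=1.95,fy=1.95,interpolation=cv2.INTER_CUBIC)[:390]
im=np.hstack([a,b]);im=cv2.resize(im,None,fx=.85,fy=.85);print(im.shape);cv2.imwrite("pics/p1.png",im)
E
```

```text
t 1.2 p [548.07 180.03 136.22] yaw 82.26 F [-0.87  0.81  0.12] w 91.0 gf 0.0
(332, 774, 3)
```

View pics/p1.png

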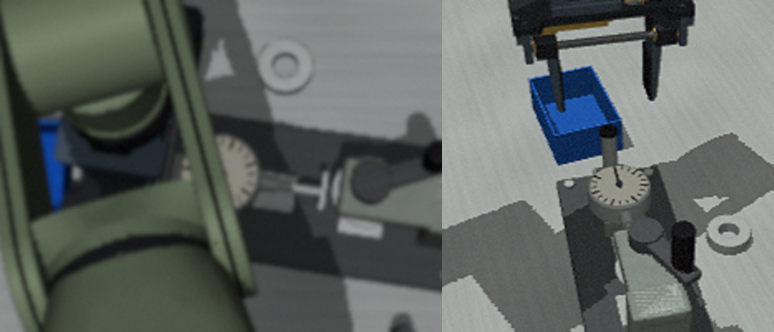

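The side view shows the fingers straddling the post, at about 557 and 652 with the post at 609. The dial is visible. I'll descend.

Request:
apply_moves(
  deltas=[
    [0,0,0.015,0,1],
    [0,0,0.03,0,1],
    [0,0,0.045,0,1],
    [0,0,0.06,0,1],
    [0,0,0.07,0,1],
  ],
)

```text
time_s: 1.8
ee_pos: [547.8, 186.0, 71.3]
ee_rot: [180.0, -0.0, 82.8]
force: [0.1, -0.7, -0.1]
gripper_width: 91.5
gripper_force: 0.0
```

Request:
apply_moves(
  deltas=[
    [0,0,0,0,-0.3],
    [0,0,0,0,-0.4],
    [0,0,0,0,-0.5],
    [0,0,0,0,-0.5],
  ],
  grip_force=5,
)

```text
time_s: 2.2
ee_pos: [548.9, 184.7, 71.9]
ee_rot: [179.9, -0.0, 82.6]
force: [-0.7, -0.5, 0.7]
gripper_width: 62.1
gripper_force: 0.0
```

```bash
python3 - <<'E'
from h import *
state()
E
```

```text
t 2.2 p [548.91 184.72  71.93] yaw 82.62 F [-0.65 -0.46  0.73] w 62.1 gf 0.0
```

Request:
apply_moves(
  deltas=[
    [0,0,0,0,-0.5],
    [0,0,0,0,-0.5],
    [0,0,0,0,-0.5],
    [0,0,0,0,-0.7],
    [0,0,0,0,-0.8],
  ],
)

```text
time_s: 2.7
ee_pos: [548.4, 184.4, 71.0]
ee_rot: [-180.0, -0.0, 82.6]
force: [-0.6, 0.1, 0.3]
gripper_width: 22.4
gripper_force: 0.2
```

Request:
apply_moves(
  deltas=[
    [0,0,0,0,-0.8],
    [0,0,0,0,-0.8],
    [0,0,0,0,-0.8],
  ],
)

```text
time_s: 3.0
ee_pos: [550.5, 184.2, 71.1]
ee_rot: [179.8, -0.0, 82.6]
force: [4.0, -0.6, -3.0]
gripper_width: 17.5
gripper_force: 5.0
```

Request:
apply_moves(
  deltas=[
    [0,0.0018,0,0,-0.8],
    [0,0.0018,0,0,-0.8],
  ],
  grip_force=25,
)

```text
time_s: 3.2
ee_pos: [550.5, 184.2, 71.1]
ee_rot: [180.0, -0.0, 82.6]
force: [1.9, -0.6, -0.8]
gripper_width: 17.1
gripper_force: 25.0
```

Request:
apply_moves(
  deltas=[
    [-0.004,0,0,0,-0.8],
    [-0.01,0,0,0,-0.8],
    [-0.016,0,0,0,-0.8],
    [-0.022,0,0,0,-0.8],
    [-0.026,0,0,0,-0.8],
  ],
)

```text
time_s: 3.7
ee_pos: [547.5, 161.2, 71.1]
ee_rot: [179.9, -0.3, 82.5]
force: [2.8, 9.4, -3.2]
gripper_width: 17.2
gripper_force: 25.0
```

Request:
apply_moves(
  deltas=[
    [0,0,0,0,-0.8],
    [0,0,0,0,-0.8],
  ],
)

```text
time_s: 3.9
ee_pos: [547.4, 160.6, 71.1]
ee_rot: [179.9, -0.3, 82.5]
force: [2.7, 6.9, -3.2]
gripper_width: 17.1
gripper_force: 25.0
```

```bash
python3 - <<'E'
from h import *
state()
s=cams.grab_frame("side");cv2.imwrite("pics/side2.png",s)
b=cv2.resize(s[195:315,225:365],None,fx=5,fy=5,interpolation=cv2.INTER_CUBIC)
cv2.imwrite("pics/s2.png",b)
E
```

```text
t 3.9 p [547.42 160.6   71.11] yaw 82.54 F [ 2.74  6.91 -3.22] w 17.1 gf 25.0
```

View pics/s2.png

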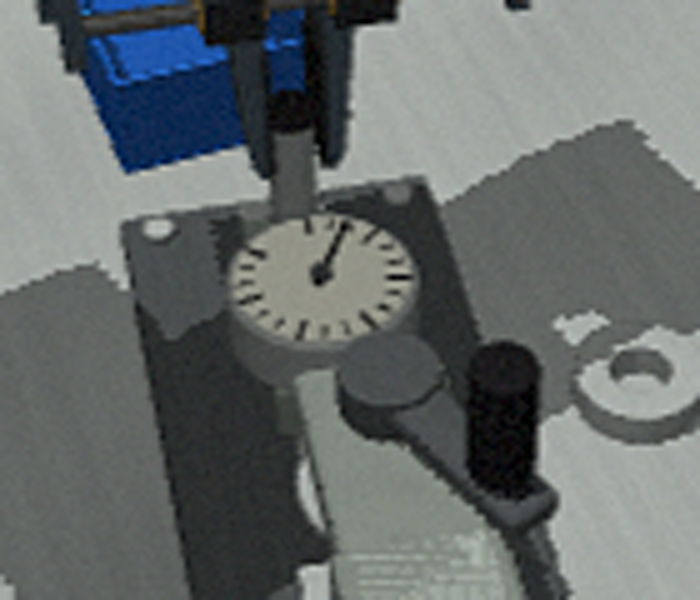

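The needle has moved clockwise to (345,225) around the pivot at (320,273), so it reads about 0.6 rad. I'll write a numeric needle reader.

```bash
cat >> h.py <<'E'
th=np.radians(-7.377);GX=np.array([np.cos(th),np.sin(th)]);GY=np.array([-np.sin(th),np.cos(th)])
def needle(n,c0,img=None,rad=(9,24)):
    img=cams.grab_frame(n) if img is None else img
    g=cv2.cvtColor(img,cv2.COLOR_BGR2GRAY).astype(np.float32)
    c=np.array(c0,float)
    ax=np.arange(-50,50.1,1.0)   # rectified patch, rows: gauge y (down), cols: gauge x
    XX,YY=np.meshgrid(ax,-ax)
    P=np.array([proj(n,[*(c+x*GX+y*GY),78]) for x,y in zip(XX.ravel(),YY.ravel())],np.float32).reshape(len(ax),len(ax),2)
    W=cv2.remap(g,P[...,0],P[...,1],cv2.INTER_CUBIC)
    m=(W>0.75*np.percentile(W[25:75,25:75],80)).astype(np.uint8)
    m=cv2.morphologyEx(m,cv2.MORPH_OPEN,np.ones((3,3),np.uint8))
    cs,_=cv2.findContours(m,cv2.RETR_EXTERNAL,cv2.CHAIN_APPROX_NONE)
    k=max(cs,key=cv2.contourArea);(ex,ey),r=cv2.minEnclosingCircle(cv2.convexHull(k))
    off=np.array([ex-50,50-ey])
    # needle plane 80: shift of plane 78->80 is tiny; sample polar about the found centre
    a=np.radians(np.arange(0,360,.5));rr=np.arange(*rad,.5)
    A,RR=np.meshgrid(a,rr,indexing="ij")
    e=cams.get_calibration(n)["eye"];q=(c-e[:2])*2/(e[2]-78);q=np.array([q@GX,q@GY])  # z80 point appears shifted
    V=cv2.remap(W,(ex+q[0]+RR*np.sin(A)).astype(np.float32),(ey-q[1]-RR*np.cos(A)).astype(np.float32),cv2.INTER_LINEAR)
    s=V.mean(1);s=cv2.GaussianBlur(np.r_[s,s,s].reshape(-1,1),(1,9),0,sigmaY=2).ravel()[720:1440]
    i=s.argmin();d=np.clip(np.median(s)-8-np.roll(s,360-i),0,None)[310:411]
    ang=(a[i]+np.radians(.5)*(d@np.arange(-50,51)/max(d.sum(),1e-9)))
    print(n,"needle",round(ang%(2*np.pi),3),"depth",round(np.median(s)-s.min(),1),"centre off",np.round(off,1),"r",round(r,1))
    return ang,W
E
python3 - <<'E'
from h import *
for f,n,c in [("top0","top",(541.2,125.1)),("side0","side",(541.2,125)),("side2","side",(539.7,101.1))]:
    a,W=needle(n,c,cv2.imread(f"pics/{f}.png"))
a,W=needle("top",(539.7,101.1)); cv2.imwrite("pics/rt.png",cv2.resize(W,None,fx=4,fy=4))
E
```

```text
Traceback (most recent call last):
  File "h.py", line 29, in needle
    P=np.array([proj(n,[*(c+x*GX+y*GY),78]) for x,y in zip(XX.ravel(),YY.ravel())],np.float32).reshape(len(ax),len(ax),2)
                ~~~~^^^^^^^^^^^^^^^^^^^^^^^
  File "h.py", line 13, in proj
    c=cams.get_calibration(n)
ValueError: time passes only in moves, steps and waits
```

```bash
sed -i 's/cams.get_calibration(n)/CAL[n]/; ' h.py; sed -i '3a CAL={n:cams.get_calibration(n) for n in ("top","side")}' h.py
python3 - <<'E'
from h import *
for f,n,c in [("top0","top",(541.2,125.1)),("side0","side",(541.2,125)),("side2","side",(539.7,101.1))]:
    a,W=needle(n,c,cv2.imread(f"pics/{f}.png"))
a,W=needle("top",(539.7,101.1))
E
```

```text
top needle 0.047 depth 70.3 centre off [-1.   0.8] r 33.9
side needle 0.048 depth 162.3 centre off [-0.2 -0.7] r 34.8
side needle 0.513 depth 105.8 centre off [-1.5 -1.1] r 33.5
top needle 0.336 depth 28.1 centre off [ -9.5 -14.5] r 43.0
```

Request:
apply_moves(
  deltas=[
    [-0.004,0,0,0,-0.8],
    [-0.008,0,0,0,-0.8],
    [-0.012,0,0,0,-0.8],
    [-0.015,0,0,0,-0.8],
    [-0.017,0,0,0,-0.8],
  ],
)

```text
time_s: 4.5
ee_pos: [545.4, 144.8, 71.1]
ee_rot: [179.9, -0.4, 82.5]
force: [2.9, 10.2, -3.7]
gripper_width: 16.7
gripper_force: 25.0
```

Request:
apply_moves(
  deltas=[
    [0,0,0,0,-0.8],
    [0,0,0,0,-0.8],
  ],
)

```text
time_s: 4.7
ee_pos: [545.3, 144.4, 71.1]
ee_rot: [179.9, -0.3, 82.5]
force: [1.9, 7.8, -3.0]
gripper_width: 17.0
gripper_force: 25.0
```

```bash
python3 - <<'E'
from h import *
state();s=env.state()["ee_pos"]
im=cams.grab_frame("side");cv2.imwrite("pics/side3.png",im)
needle("side",s[:2]-60*GY,im)
E
```

```text
t 4.7 p [545.3  144.44  71.12] yaw 82.53 F [ 1.93  7.77 -2.96] w 17.0 gf 25.0
side needle 2.175 depth 73.4 centre off [ -3.5 -10. ] r 42.9
```

```bash
sed -i 's/rad=(9,24)):/rad=(9,24),off=None):/; s/^    off=np.array(\[ex-50,50-ey\])/    if off is not None: ex,ey=50+off[0],50-off[1]\n    off=np.array([ex-50,50-ey])/' h.py
python3 - <<'E'
from h import *
print(1)
for f,c in[("side2",(547.42,160.6)),("side3",(545.3,144.44))]:
  for o in [(-1.5,-1.1),(-.5,-1)]: a,W=needle("side",c-60*GY,cv2.imread(f"pics/{f}.png"),off=o)
cv2.imwrite("pics/w3.png",cv2.resize(W,None,fx=5,fy=5))
E
```

```text
1
side needle 0.513 depth 105.8 centre off [-1.5 -1.1] r 33.5
side needle 0.458 depth 103.7 centre off [-0.5 -1. ] r 33.5
side needle 2.613 depth 115.8 centre off [-1.5 -1.1] r 42.9
side needle 2.678 depth 114.5 centre off [-0.5 -1. ] r 42.9[ WARN:0@2.959] global loadsave.cpp:1063 imwrite_ Unsupported depth image for selected encoder is fallbacked to CV_8U.
```

View pics/w3.png

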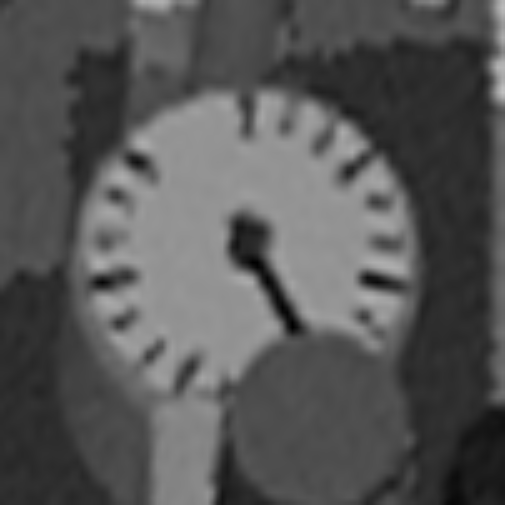

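The rectified dial shows the pivot at (248,238) and the needle running down to (295,330), which is about 2.6 rad. I'll nudge it about 1 mm and release.

Request:
apply_moves(
  deltas=[
    [-0.0008,0,0,0,-0.8],
    [-0.0015,0,0,0,-0.8],
    [-0.0015,0,0,0,-0.8],
    [-0.0015,0,0,0,-0.8],
  ],
)

```text
time_s: 5.15
ee_pos: [545.1, 143.3, 71.1]
ee_rot: [179.9, -0.3, 82.5]
force: [3.2, 9.0, -3.3]
gripper_width: 17.1
gripper_force: 25.0
```

```bash
python3 - <<'E'
from h import *
state();s=env.state()["ee_pos"]
im=cams.grab_frame("side");cv2.imwrite("pics/side4.png",im)
needle("side",s[:2]-60*GY,im,off=(-1,-1.1))
E
```

```text
t 5.15 p [545.14 143.27  71.13] yaw 82.52 F [ 3.24  8.98 -3.33] w 17.1 gf 25.0
side needle 2.769 depth 108.3 centre off [-1.  -1.1] r 43.0
```

Request:
apply_moves(
  deltas=[
    [0.0012,0,0,0,-0.8],
    [0.0024,0,0,0,-0.8],
    [0.0024,0,0,0,-0.5],
    [0.0024,0,0,0,-0.3],
    [0.0024,0,0,0,0],
  ],
  grip_force=5,
)

```text
time_s: 5.7
ee_pos: [544.1, 142.1, 70.9]
ee_rot: [-179.9, 0.0, 82.6]
force: [-0.1, 0.3, -0.6]
gripper_width: 35.9
gripper_force: 0.0
```

Request:
apply_moves(
  deltas=[
    [0,0,0,0,0.2],
    [0,0,0,0,0.2],
    [0,0,-0.02,0,0.2],
    [0,0,-0.055,0,0.2],
    [0,0,-0.09,0,0.2],
  ],
)

```text
time_s: 6.2
ee_pos: [544.2, 142.3, 161.5]
ee_rot: [-179.9, 0.0, 82.6]
force: [0.6, -0.0, 0.2]
gripper_width: 54.6
gripper_force: 0.0
```

Request:
apply_moves(
  deltas=[
    [0,0,-0.025,0,0.2],
    [0,0,-0.045,0,0.2],
    [0,0,-0.055,0,0.2],
    [0,0,-0.055,0,0.2],
    [0,0,-0.055,0,0.2],
  ],
)

```text
time_s: 6.7
ee_pos: [544.2, 142.3, 215.0]
ee_rot: [-179.9, 0.0, 82.6]
force: [-0.4, -0.3, 0.5]
gripper_width: 54.5
gripper_force: 0.0
```

```bash
python3 - <<'E'
from h import *
state()
im=cams.grab_frame("side");cv2.imwrite("pics/side5.png",im)
needle("side",(545.14,143.27)-60*GY,im,off=(-1,-1.1))
c=[236.985,523.912,192.776,155.661]
def ad(c,r):
    y=np.radians(c[3]);X=np.array([np.cos(y),np.sin(y)]);Y=np.array([np.sin(y),-np.cos(y)])
    return [*(np.array(c[:2])+1e3*(r[0]*X+r[1]*Y)),c[2]-1e3*r[2],c[3]-np.degrees(r[3])]
for r in [(-.225,-.095,-.0072,.64),(-.212,.05,.06,.635),(0,0,.07,0),(-.026-.017-.0015+.0024,.0018,0,0),(0,0,-.145,0)]: c=ad(c,r)
print("cmd",np.round(c,2))
# handle from side again, top of handle by dark blob (full view)
E
```

```text
t 6.7 p [544.18 142.31 215.01] yaw 82.61 F [-0.42 -0.27  0.53] w 54.5 gf 0.0
side needle 2.768 depth 110.9 centre off [-1.  -1.1] r 50.6
cmd [545.69 141.44 214.98  82.61]
```

```bash
python3 - <<'E'
from h import *
cs={}
for n,(x0,x1,y0,y1) in {"top":(385,412,238,262),"side":(312,340,258,300)}.items():
    im=cv2.imread(f"pics/{n}0.png")[y0:y1,x0:x1].max(2).astype(float)
    for t in (28,36):
        m=(im<t).astype(np.uint8);k,l,s,c=cv2.connectedComponentsWithStats(m);i=1+s[1:,4].argmax()
        print(n,t,s[i],c[i]+[x0,y0])
    cs[n]=c[i]+[x0,y0] if n=="top" else None
    if n=="side":
        cs[n]=c[i]+[x0,y0]
e1,d1=ray("top",cs["top"]);e2,d2=ray("side",cs["side"])
t=np.linalg.lstsq(np.c_[d1,-d2],e2-e1,rcond=None)[0]
print(e1+t[0]*d1,e2+t[1]*d2)
for z in (150,162,175,185): print(z,onz("top",cs["top"],z),onz("side",cs["side"],z))
E
```

```text
top 28 [  6   6  15  14 144] [397.26388889 250.875     ]
top 36 [  0   6  23  15 193] [396.30051813 250.45595855]
side 28 [  6   6  14  31 334] [325.01497006 279.53293413]
side 36 [  6   6  14  31 376] [324.96808511 278.76861702]
[545.72975273 -52.5724798  157.18184558] [546.63189334 -52.73235069 157.36561879]
150 [547.05763803 -53.33491701] [549.21025121 -46.64970504]
162 [544.83890143 -52.06097615] [545.00961371 -56.55949673]
175 [542.43527011 -50.68087355] [540.45892309 -67.29510439]
185 [540.58632294 -49.61925616] [536.95839184 -75.55326413]
```

```bash
python3 - <<'E'
from h import *
print(tool([544.2,142.3,215,82.61],[545.5,-53,203,82.61]))
E
```

```text
[-0.1935  0.0264  0.012  -0.    ]
```

Request:
apply_moves(
  deltas=[
    [-0.03,0.004,0,0,0.2],
    [-0.075,0.01,0,0,0.2],
    [-0.12,0.016,0,0,0.2],
    [-0.165,0.0225,0,0,0.2],
    [-0.1935,0.0264,0.005,0,0.2],
  ],
)

```text
time_s: 7.25
ee_pos: [545.5, -55.5, 210.1]
ee_rot: [-179.9, 0.0, 82.5]
force: [0.4, -0.2, 0.0]
gripper_width: 54.6
gripper_force: 0.0
```

Request:
apply_moves(
  deltas=[
    [0,0,0,0,0.2],
    [0,0,0,0,0.2],
    [0,0,0,0,0.2],
  ],
)

```text
time_s: 7.55
ee_pos: [545.8, -51.9, 210.4]
ee_rot: [-179.9, -0.0, 82.7]
force: [0.1, 0.4, 0.8]
gripper_width: 54.5
gripper_force: 0.0
```

```bash
python3 - <<'E'
from h import *
state()
t=cams.grab_frame("top");s=cams.grab_frame("side")
needle("top",(545.14,143.27)-60*GY,t,off=(0,0));needle("side",(545.14,143.27)-60*GY,s,off=(-1,-1.1))
a=cv2.resize(t[180:330,240:440],(400,300));b=cv2.resize(s[190:340,240:440],(400,300))
cv2.imwrite("pics/h1.png",np.hstack([a,b]))
E
```

```text
t 7.55 p [545.83 -51.88 210.42] yaw 82.65 F [0.06 0.41 0.79] w 54.5 gf 0.0
top needle 2.892 depth 79.4 centre off [0 0] r 34.0
side needle 2.767 depth 205.9 centre off [-1.  -1.1] r 34.6
```

View pics/h1.png

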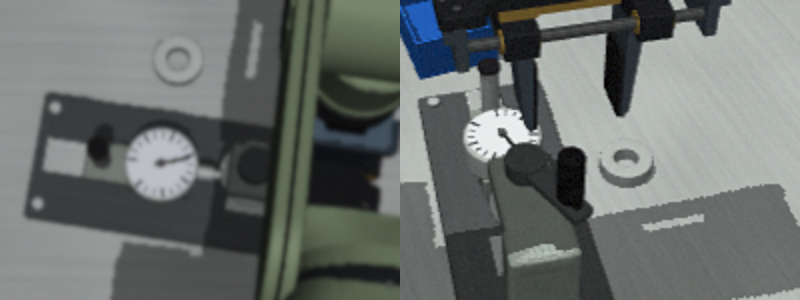

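In the top view the dial is clear, with the needle pointing toward the shaft. In the side view the fingers at 530 and 618 straddle the handle at 571. I'll descend and close gently.

Request:
apply_moves(
  deltas=[
    [0,0,0.012,0,0.2],
    [0,0,0.028,0,0.2],
    [0,0,0.044,0,0.1],
    [0,0,0.056,0,0],
    [0,0,0.063,0,-0.2],
  ],
)

```text
time_s: 8.15
ee_pos: [545.3, -52.3, 146.4]
ee_rot: [-179.9, -0.0, 82.7]
force: [0.9, 0.3, -0.4]
gripper_width: 40.0
gripper_force: 0.0
```

Request:
apply_moves(
  deltas=[
    [0,0,0,0,-0.3],
    [0,0,0,0,-0.35],
    [0,0,0,0,-0.4],
    [0,0,0,0,-0.44],
    [0,0,0,0,-0.48],
  ],
  grip_force=4,
)

```text
time_s: 8.65
ee_pos: [546.3, -52.9, 148.5]
ee_rot: [179.9, -0.0, 82.6]
force: [-0.3, -0.4, 0.1]
gripper_width: 24.1
gripper_force: 0.0
```

Request:
apply_moves(
  deltas=[
    [0,0,0,0,-0.6],
    [0,0,0,0,-0.7],
    [0,0,0,0,-0.7],
  ],
)

```text
time_s: 8.95
ee_pos: [546.6, -52.9, 148.4]
ee_rot: [179.9, -0.0, 82.6]
force: [0.5, -1.4, 1.9]
gripper_width: 21.9
gripper_force: 4.0
```

```bash
cat >> h.py <<'E'
import json
def rows(C,Rr,cmd,angs):
    y=np.radians(82.6);X=np.array([np.cos(y),np.sin(y)]);Y=np.array([np.sin(y),-np.cos(y)])
    out=[]
    for a in angs:
        p=np.array(C)+Rr*np.array([np.cos(np.radians(a)),np.sin(np.radians(a))]);d=p-cmd
        out.append([round(d@X/1e3,4),round(d@Y/1e3,4)])
    print(out,"end cmd",np.round(cmd+np.array(out[-1])[0]*1e3*X+out[-1][1]*1e3*Y,2))
def rec(needles=True):
    state();s=env.state();f=s["force"][:2]
    r={"p":list(s["ee_pos"][:2]),"f":list(f)}
    if needles:
        r["nt"]=float(needle("top",(545.14,143.27)-60*GY)[0]);r["ns"]=float(needle("side",(545.14,143.27)-60*GY,off=(-1,-1.1))[0])
    open("log.txt","a").write(json.dumps(r)+"\n")
def fit(C0=(528.5,-3),gw=2.0):
    from scipy.optimize import least_squares
    L=[json.loads(l) for l in open("log.txt")]
    P=np.array([np.array(r["p"])+np.array(r["f"])/10 for r in L])
    o=least_squares(lambda v:np.r_[np.hypot(*(P-v[:2]).T)-v[2],(v[:2]-C0)*.1/gw,(v[2]-55)*.1/3],[*C0,55])
    v=o.x;print("C",np.round(v[:2],2),"R",round(v[2],2),"res",np.round(np.hypot(*(P-v[:2]).T)-v[2],2))
    A=np.degrees(np.arctan2(*(P-v[:2]).T[::-1]));print("ang",np.round(A,1))
    return v,A,L
E
python3 - <<'E'
from h import *
rec()
v,A,L=fit()
rows(v[:2],v[2],np.array([546.5,-53]),[A[-1]-4,A[-1]-9,A[-1]-15,A[-1]-20,A[-1]-20])
E
```

```text
t 8.95 p [546.58 -52.93 148.44] yaw 82.61 F [ 0.48 -1.36  1.94] w 21.9 gf 4.0
top needle 2.749 depth 80.8 centre off [-2.6  0.8] r 34.0
side needle 2.769 depth 200.1 centre off [-1.  -1.1] r 31.2
C [528.32  -2.49] R 53.79 res [-0.]
ang [-70.1]
[[np.float64(-0.0017), np.float64(-0.0033)], [np.float64(-0.0033), np.float64(-0.0076)], [np.float64(-0.0048), np.float64(-0.0131)], [np.float64(-0.0056), np.float64(-0.0177)], [np.float64(-0.0056), np.float64(-0.0177)]] end cmd [528.23 -56.27]
```

Request:
apply_moves(
  deltas=[
    [-0.0017,-0.0033,0,0,-0.7],
    [-0.0033,-0.0076,0,0,-0.7],
    [-0.0048,-0.0131,0,0,-0.7],
    [-0.0056,-0.0177,0,0,-0.7],
    [-0.0056,-0.0177,0,0,-0.7],
  ],
  grip_force=20,
)

```text
time_s: 9.55
ee_pos: [526.9, -56.0, 148.3]
ee_rot: [-180.0, -0.0, 82.6]
force: [0.6, -0.0, 3.7]
gripper_width: 21.2
gripper_force: 20.0
```

```bash
python3 - <<'E'
from h import *
rec()
v,A,L=fit()
rows(v[:2],v[2],np.array([528.23,-56.27]),A[-1]-np.array([6,13,20,27,32]))
E
```

```text
t 9.55 p [526.88 -56.04 148.33] yaw 82.59 F [ 0.62 -0.04  3.7 ] w 21.2 gf 20.0
top needle 2.56 depth 73.9 centre off [-2.8  0.8] r 34.0
side needle 1.901 depth 50.3 centre off [-1.  -1.1] r 21.8
C [528.89  -2.37] R 53.71 res [ 0. -0.]
ang [-70.7 -92.1]
[[np.float64(-0.0002), np.float64(-0.0069)], [np.float64(0.0003), np.float64(-0.0135)], [np.float64(0.0016), np.float64(-0.0199)], [np.float64(0.0036), np.float64(-0.0261)], [np.float64(0.0055), np.float64(-0.0304)]] end cmd [498.79 -46.9 ]
```

```bash
python3 - <<'E'
from h import *
v,A,L=fit()
rows(v[:2],v[2],np.array([528.23,-56.27]),A[-1]+np.array([6,13,20,27,34]))
E
```

```text
C [528.89  -2.37] R 53.71 res [ 0. -0.]
ang [-70.7 -92.1]
[[np.float64(0.0009), np.float64(0.0043)], [np.float64(0.0025), np.float64(0.0106)], [np.float64(0.005), np.float64(0.0167)], [np.float64(0.0081), np.float64(0.0224)], [np.float64(0.012), np.float64(0.0277)]] end cmd [557.24 -47.94]
```

Request:
apply_moves(
  deltas=[
    [0.0009,0.0043,0,0,-0.7],
    [0.0025,0.0106,0,0,-0.7],
    [0.005,0.0167,0,0,-0.7],
    [0.0081,0.0224,0,0,-0.7],
    [0.012,0.0277,0,0,-0.7],
  ],
)

```text
time_s: 10.15
ee_pos: [555.7, -48.9, 148.3]
ee_rot: [-179.8, 0.2, 82.6]
force: [-2.5, -2.5, 7.1]
gripper_width: 21.3
gripper_force: 20.0
```

```bash
python3 - <<'E'
from h import *
rec()
v,A,L=fit()
rows(v[:2],v[2],np.array([557.24,-47.94]),A[-1]+np.array([6,13,20,27,34]))
E
```

```text
t 10.15 p [555.67 -48.87 148.26] yaw 82.63 F [-2.52 -2.45  7.12] w 21.3 gf 20.0
top needle 2.84 depth 71.8 centre off [-2.8  0.8] r 34.0
side needle 2.847 depth 187.1 centre off [-1.  -1.1] r 34.3
C [528.92  -2.24] R 53.84 res [-0.01  0.    0.01]
ang [-70.8 -92.1 -60.5]
[[np.float64(0.0022), np.float64(0.0027)], [np.float64(0.007), np.float64(0.0072)], [np.float64(0.0123), np.float64(0.0111)], [np.float64(0.018), np.float64(0.0144)], [np.float64(0.024), np.float64(0.0169)]] end cmd [577.09 -26.32]
```

Request:
apply_moves(
  deltas=[
    [0.0022,0.0027,-0.0005,0,-0.7],
    [0.007,0.0072,-0.001,0,-0.7],
    [0.0123,0.0111,-0.0015,0,-0.7],
    [0.018,0.0144,-0.0015,0,-0.7],
    [0.024,0.0169,-0.0015,0,-0.7],
  ],
)

```text
time_s: 10.75
ee_pos: [577.1, -26.1, 148.7]
ee_rot: [-180.0, 0.0, 82.6]
force: [0.9, -5.3, -3.3]
gripper_width: 20.9
gripper_force: 20.0
```

```bash
python3 - <<'E'
from h import *
rec()
v,A,L=fit()
rows(v[:2],v[2],np.array([577.09,-26.32]),A[-1]+np.array([6,13,20,27,34]))
E
```

```text
t 10.75 p [577.12 -26.06 148.66] yaw 82.62 F [ 0.95 -5.32 -3.31] w 20.9 gf 20.0
top needle 3.439 depth 77.6 centre off [-2.8  0.8] r 33.9
side needle 3.45 depth 171.5 centre off [-1.  -1.1] r 34.6
C [528.82  -1.62] R 54.45 res [-0.    0.   -0.01  0.01]
ang [-70.9 -92.  -60.8 -27.3]
[[np.float64(0.0052), np.float64(0.0018)], [np.float64(0.0117), np.float64(0.003)], [np.float64(0.0184), np.float64(0.0034)], [np.float64(0.025), np.float64(0.003)], [np.float64(0.0316), np.float64(0.0018)]] end cmd [582.94   4.78]
```

Request:
apply_moves(
  deltas=[
    [0.0052,0.0018,0,0,-0.7],
    [0.0117,0.003,0,0,-0.7],
    [0.0184,0.0034,0,0,-0.7],
    [0.025,0.003,0,0,-0.7],
    [0.0316,0.0018,0,0,-0.7],
  ],
)

```text
time_s: 11.35
ee_pos: [582.9, 5.4, 148.7]
ee_rot: [180.0, -0.0, 82.6]
force: [3.1, -3.1, -6.8]
gripper_width: 21.1
gripper_force: 20.0
```

```bash
cat >> h.py <<'E'
def high(v,A,L,k="nt",bad=()):
    from scipy.optimize import curve_fit
    i=[j for j in range(len(L)) if k in L[j] and j not in bad]
    a=np.radians(A[i]);n=np.unwrap([L[j][k] for j in i])
    q,cov=curve_fit(lambda t,m,t0:m+1.05*np.cos(t-t0),a,n,[3,.6])
    print(k,"mean",round(q[0],3),"high at",round(np.degrees(q[1]),1),"+-",np.round(np.degrees(cov[1,1]**.5),1),"res",np.round(n-q[0]-1.05*np.cos(a-q[1]),3))
E
python3 - <<'E'
from h import *
rec()
v,A,L=fit();high(v,A,L);high(v,A,L,"ns",(1,))
rows(v[:2],v[2],np.array([582.94,4.78]),A[-1]+np.array([6,13,20,27,34]))
E
```

```text
t 11.35 p [582.85   5.44 148.71] yaw 82.61 F [ 3.07 -3.13 -6.76] w 21.1 gf 20.0
top needle 4.03 depth 66.0 centre off [-2.7  1.1] r 33.6
side needle 4.105 depth 209.8 centre off [-1.  -1.1] r 34.1
C [528.59  -1.18] R 54.9 res [ 0.03 -0.02  0.02 -0.05  0.02]
ang [-70.8 -91.7 -60.8 -27.6   6.6]
nt mean 3.545 high at 69.1 +- 2.3 res [ 0.007  0.007 -0.032  0.017  0.001]
ns mean 3.525 high at 66.1 +- 11.7 res [ 0.01  -0.048 -0.008  0.047]
[[np.float64(0.0059), np.float64(-0.0015)], [np.float64(0.012), np.float64(-0.0042)], [np.float64(0.0178), np.float64(-0.0076)], [np.float64(0.0231), np.float64(-0.0117)], [np.float64(0.0279), np.float64(-0.0164)]] end cmd [570.27  34.56]
```

Request:
apply_moves(
  deltas=[
    [0.0059,-0.0015,0.0005,0,-0.7],
    [0.012,-0.0042,0.001,0,-0.7],
    [0.0178,-0.0076,0.001,0,-0.7],
    [0.0231,-0.0117,0.001,0,-0.7],
    [0.0279,-0.0164,0.001,0,-0.7],
  ],
)

```text
time_s: 11.95
ee_pos: [569.5, 35.4, 148.6]
ee_rot: [180.0, -0.0, 82.6]
force: [3.0, -2.3, -4.6]
gripper_width: 21.5
gripper_force: 20.0
```

```bash
python3 - <<'E'
from h import *
rec()
v,A,L=fit();high(v,A,L);high(v,A,L,"ns",(1,))
rows(v[:2],v[2],np.array([570.27,34.56]),A[-1]+np.array([6,13,20,27,34]))
E
```

```text
t 11.95 p [569.53  35.43 148.62] yaw 82.61 F [ 3.03 -2.27 -4.59] w 21.5 gf 20.0
top needle 2.066 depth 57.8 centre off [ 2.4 -9.2] r 53.4
side needle 4.542 depth 170.7 centre off [-1.  -1.1] r 32.6
C [528.53  -1.11] R 54.99 res [ 0.03 -0.04  0.03 -0.04 -0.    0.01]
ang [-70.8 -91.7 -60.7 -27.6   6.5  41.3]
nt mean 2.236 high at -19.7 +- 18.8 res [-0.147 -0.001 -0.188  0.163  0.852 -0.679]
ns mean 3.596 high at 70.3 +- 6.2 res [-0.011 -0.06  -0.002  0.045  0.027]
[[np.float64(0.0041), np.float64(-0.005)], [np.float64(0.0077), np.float64(-0.0107)], [np.float64(0.0105), np.float64(-0.0168)], [np.float64(0.0125), np.float64(-0.0232)], [np.float64(0.0138), np.float64(-0.0298)]] end cmd [542.5   52.08]
```

Request:
apply_moves(
  deltas=[
    [0.0041,-0.005,0,0,-0.7],
    [0.0077,-0.0107,0,0,-0.7],
    [0.0105,-0.0168,0,0,-0.7],
    [0.0125,-0.0232,0,0,-0.7],
    [0.0138,-0.0298,0,0,-0.7],
  ],
)

```text
time_s: 12.55
ee_pos: [541.4, 52.4, 148.6]
ee_rot: [180.0, 0.0, 82.6]
force: [2.2, -3.6, -4.8]
gripper_width: 21.1
gripper_force: 20.0
```

```bash
python3 - <<'E'
from h import *
rec()
v,A,L=fit();high(v,A,L,"nt",(5,6));high(v,A,L,"ns",(1,))
rows(v[:2],v[2],np.array([542.5,52.08]),A[-1]+np.array([6,13,20,27,34]))
E
```

```text
t 12.55 p [541.44  52.41 148.6 ] yaw 82.62 F [ 2.22 -3.63 -4.82] w 21.1 gf 20.0
top needle 3.579 depth 22.7 centre off [0. 0.] r 70.7
side needle 4.68 depth 120.4 centre off [-1.  -1.1] r 28.6
C [528.66  -1.2 ] R 54.87 res [ 0.03  0.    0.01 -0.08 -0.    0.09 -0.05]
ang [-70.9 -91.8 -60.8 -27.6   6.6  41.5  76.3]
nt mean 3.546 high at 69.2 +- 2.3 res [ 0.008  0.007 -0.031  0.017  0.   ]
ns mean 3.623 high at 72.1 +- 2.6 res [-0.016 -0.06   0.004  0.047  0.015  0.01 ]
[[np.float64(0.0002), np.float64(-0.0065)], [np.float64(-0.0001), np.float64(-0.0132)], [np.float64(-0.0013), np.float64(-0.0198)], [np.float64(-0.0033), np.float64(-0.0262)], [np.float64(-0.006), np.float64(-0.0323)]] end cmd [509.7   50.29]
```

Request:
apply_moves(
  deltas=[
    [0.0002,-0.0065,0,0,-0.7],
    [-0.0001,-0.0132,0,0,-0.7],
    [-0.0013,-0.0198,0,0,-0.7],
    [-0.0033,-0.0262,0,0,-0.7],
    [-0.006,-0.0323,0,0,-0.7],
  ],
)

```text
time_s: 13.15
ee_pos: [509.0, 50.3, 148.6]
ee_rot: [180.0, -0.0, 82.6]
force: [4.2, -2.8, -6.2]
gripper_width: 21.5
gripper_force: 20.0
```

```bash
python3 - <<'E'
from h import *
rec()
v,A,L=fit();high(v,A,L,"nt",(5,6,7));high(v,A,L,"ns",(1,))
rows(v[:2],v[2],np.array([509.7,50.29]),A[-1]+np.array([6,13,20,27,34]))
E
```

```text
t 13.15 p [508.97  50.32 148.58] yaw 82.61 F [ 4.23 -2.77 -6.21] w 21.5 gf 20.0
top needle 4.583 depth 31.1 centre off [ 21.9 -10.5] r 48.5
side needle 5.529 depth 31.9 centre off [-1.  -1.1] r 27.3
C [528.72  -1.22] R 54.83 res [ 0.03  0.02  0.01 -0.1  -0.02  0.1  -0.01 -0.04]
ang [-70.9 -91.9 -60.9 -27.6   6.7  41.5  76.3 110.6]
nt mean 3.547 high at 69.2 +- 2.2 res [ 0.008  0.006 -0.031  0.017 -0.   ]
ns mean 4.049 high at 103.9 +- 15.3 res [-0.235 -0.189  0.096  0.188  0.004 -0.301  0.437]
[[np.float64(-0.0032), np.float64(-0.0052)], [np.float64(-0.0073), np.float64(-0.0105)], [np.float64(-0.012), np.float64(-0.0153)], [np.float64(-0.0172), np.float64(-0.0194)], [np.float64(-0.0229), np.float64(-0.0229)]] end cmd [484.04  30.53]
```

Request:
apply_moves(
  deltas=[
    [-0.0032,-0.0052,0,0,-0.7],
    [-0.0073,-0.0105,0,0,-0.7],
    [-0.012,-0.0153,0,0,-0.7],
    [-0.0172,-0.0194,0,0,-0.7],
    [-0.0229,-0.0229,0,0,-0.7],
  ],
)

```text
time_s: 13.75
ee_pos: [483.9, 31.0, 148.6]
ee_rot: [179.9, -0.1, 82.6]
force: [5.3, -0.6, -6.4]
gripper_width: 21.0
gripper_force: 20.0
```

```bash
python3 - <<'E'
from h import *
rec()
v,A,L=fit();high(v,A,L,"nt",(5,6,7));high(v,A,L,"ns",(1,7))
rows(v[:2],v[2],np.array([484.04,30.53]),A[-1]+np.array([6,13,20,27,34]))
E
```

```text
t 13.75 p [483.94  30.98 148.58] yaw 82.59 F [ 5.28 -0.62 -6.4 ] w 21.0 gf 20.0
top needle 5.239 depth 20.1 centre off [  3.5 -19.5] r 55.7
side needle 3.913 depth 179.1 centre off [-1.  -1.1] r 30.4
C [528.77  -1.22] R 54.8 res [ 0.04  0.05  0.01 -0.11 -0.04  0.1   0.01  0.01 -0.07]
ang [-71.  -91.9 -60.9 -27.6   6.7  41.6  76.4 110.7 144. ]
nt mean 3.988 high at 102.9 +- 13.7 res [-0.196 -0.413 -0.14   0.133  0.156  0.46 ]
ns mean 3.612 high at 71.2 +- 1.2 res [-0.013 -0.06  -0.     0.043  0.017  0.023 -0.009]
[[np.float64(-0.0047), np.float64(-0.0022)], [np.float64(-0.011), np.float64(-0.0043)], [np.float64(-0.0176), np.float64(-0.0057)], [np.float64(-0.0242), np.float64(-0.0063)], [np.float64(-0.0309), np.float64(-0.0061)]] end cmd [474.01   0.67]
```

Request:
apply_moves(
  deltas=[
    [-0.0047,-0.0022,0,0,-0.7],
    [-0.011,-0.0043,0,0,-0.7],
    [-0.0176,-0.0057,0,0,-0.7],
    [-0.0242,-0.0063,0,0,-0.7],
    [-0.0309,-0.0061,0,0,-0.7],
  ],
)

```text
time_s: 14.35
ee_pos: [473.8, 2.1, 148.6]
ee_rot: [180.0, -0.2, 82.6]
force: [5.4, 2.5, -7.0]
gripper_width: 20.9
gripper_force: 20.0
```

```bash
python3 - <<'E'
from h import *
rec()
v,A,L=fit();high(v,A,L,"nt",(5,6,7,8));high(v,A,L,"ns",(1,7))
rows(v[:2],v[2],np.array([474.01,.67]),A[-1]-np.array([7,16,25,34,43]))
E
```

```text
t 14.35 p [473.8    2.07 148.58] yaw 82.56 F [ 5.38  2.45 -7.03] w 20.9 gf 20.0
top needle 3.315 depth 69.4 centre off [-2.5  1.1] r 33.7
side needle 3.224 depth 162.3 centre off [-1.  -1.1] r 34.1
C [528.84  -1.21] R 54.76 res [ 0.06  0.1   0.02 -0.14 -0.07  0.07  0.02  0.06  0.02 -0.15]
ang [-71.1 -92.  -61.  -27.7   6.7  41.6  76.5 110.8 144.1 176.3]
nt mean 3.578 high at 71.4 +- 0.7 res [ 0.003 -0.012 -0.03   0.027  0.004  0.007]
ns mean 3.591 high at 69.6 +- 1.2 res [-0.011 -0.061 -0.008  0.036  0.023  0.046  0.041 -0.066]
[[np.float64(0.0084), np.float64(-0.0001)], [np.float64(0.0169), np.float64(0.0011)], [np.float64(0.0251), np.float64(0.0036)], [np.float64(0.0328), np.float64(0.0073)], [np.float64(0.0399), np.float64(0.0122)]] end cmd [491.25  38.67]
```

Request:
apply_moves(
  deltas=[
    [0.0084,-0.0001,0,0,-0.7],
    [0.0169,0.0011,0,0,-0.7],
    [0.0251,0.0036,0,0,-0.7],
    [0.0328,0.0073,0,0,-0.7],
    [0.0399,0.0122,0,0,-0.7],
  ],
)

```text
time_s: 14.95
ee_pos: [489.4, 37.8, 148.5]
ee_rot: [-179.9, 0.2, 82.7]
force: [0.6, -5.8, -3.5]
gripper_width: 21.4
gripper_force: 20.0
```

```bash
python3 - <<'E'
from h import *
rec(False)
v,A,L=fit()
rows(v[:2],v[2],np.array([491.25,38.67]),[125,116,108,100,93])
rows(v[:2],v[2],np.array([491.25,38.67]),[86,79,74,71,71])
E
```

```text
t 14.95 p [489.42  37.76 148.46] yaw 82.67 F [ 0.56 -5.79 -3.49] w 21.4 gf 20.0
C [528.81  -1.2 ] R 54.78 res [ 0.07  0.09  0.03 -0.12 -0.07  0.06 -0.01  0.02 -0.04 -0.2   0.18]
ang [-71.  -92.  -61.  -27.7   6.6  41.6  76.4 110.7 144.1 176.3 135.7]
[[np.float64(0.0058), np.float64(0.0054)], [np.float64(0.011), np.float64(0.0122)], [np.float64(0.0148), np.float64(0.0189)], [np.float64(0.0176), np.float64(0.026)], [np.float64(0.0192), np.float64(0.0325)]] end cmd [525.95  53.52]
[[np.float64(0.02), np.float64(0.0391)], [np.float64(0.02), np.float64(0.0458)], [np.float64(0.0195), np.float64(0.0506)], [np.float64(0.019), np.float64(0.0534)], [np.float64(0.019), np.float64(0.0534)]] end cmd [546.65  50.63]
```

Request:
apply_moves(
  deltas=[
    [0.0058,0.0054,0,0,-0.7],
    [0.011,0.0122,0,0,-0.7],
    [0.0148,0.0189,0,0,-0.7],
    [0.0176,0.026,0,0,-0.7],
    [0.0192,0.0325,0,0,-0.7],
  ],
)

```text
time_s: 15.45
ee_pos: [524.3, 53.8, 148.4]
ee_rot: [-179.8, 0.0, 82.6]
force: [-4.1, -2.6, -0.1]
gripper_width: 21.4
gripper_force: 20.0
```

Request:
apply_moves(
  deltas=[
    [0.0008,0.0066,0,0,-0.7],
    [0.0008,0.0133,0,0,-0.7],
    [0.0003,0.0181,0,0,-0.7],
    [-0.0002,0.0209,0,0,-0.7],
    [-0.0002,0.0209,0,0,-0.7],
  ],
)

```text
time_s: 15.95
ee_pos: [546.8, 50.9, 148.5]
ee_rot: [180.0, -0.0, 82.6]
force: [-2.4, 0.4, -1.6]
gripper_width: 21.1
gripper_force: 20.0
```

```bash
python3 - <<'E'
from h import *
rec()
v,A,L=fit();high(v,A,L,"nt",(5,6,7,8,12));high(v,A,L,"ns",(1,7))
E
```

```text
t 15.95 p [546.77  50.94 148.49] yaw 82.59 F [-2.42  0.38 -1.58] w 21.1 gf 20.0
top needle 3.17 depth 23.7 centre off [0. 0.] r 70.7
side needle 4.67 depth 137.1 centre off [-1.  -1.1] r 29.0
C [528.84  -1.15] R 54.8 res [ 0.08  0.12  0.04 -0.14 -0.12 -0.01 -0.08 -0.03 -0.06 -0.2   0.15  0.25]
ang [-71.1 -92.  -61.  -27.7   6.6  41.6  76.4 110.8 144.1 176.4 135.8  71.3]
nt mean 3.216 high at 50.1 +- 17.9 res [ 0.076  0.172  0.002  0.002  0.053  0.72  -1.025]
ns mean 3.595 high at 69.7 +- 1.2 res [-0.014 -0.064 -0.01   0.035  0.02   0.042  0.036 -0.07   0.025]
```

Request:
apply_moves(
  deltas=[
    [0,0,0,0,-0.5],
    [0,0,0,0,-0.4],
    [0,0,0,0,-0.2],
    [0,0,0,0,0],
    [0,0,0,0,0.1],
  ],
  grip_force=5,
)

```text
time_s: 16.55
ee_pos: [546.5, 50.9, 148.8]
ee_rot: [179.9, -0.0, 82.6]
force: [0.1, 1.0, -0.5]
gripper_width: 48.0
gripper_force: 0.0
```

Request:
apply_moves(
  deltas=[
    [0,0,0,0,0.1],
    [0,0,-0.015,0,0.1],
    [0,0,-0.04,0,0.1],
    [0,0,-0.07,0,0.1],
    [0,0,-0.09,0,0.1],
  ],
)

```text
time_s: 17.05
ee_pos: [546.9, 50.9, 240.6]
ee_rot: [179.9, -0.0, 82.6]
force: [0.4, 0.2, -0.1]
gripper_width: 50.3
gripper_force: 0.0
```

Request:
apply_moves(
  deltas=[
    [-0.03,0,-0.01,0,0.1],
    [-0.075,0,-0.02,0,0.1],
    [-0.12,0,-0.03,0,0.1],
    [-0.16,0,-0.03,0,0.1],
    [-0.18,0,-0.03,0,0.1],
  ],
)

```text
time_s: 17.55
ee_pos: [522.6, -130.6, 269.0]
ee_rot: [179.9, 0.1, 82.5]
force: [-0.8, 0.2, 0.2]
gripper_width: 49.9
gripper_force: 0.0
```

```bash
python3 - <<'E'
from h import *
state()
t=cams.grab_frame("top");s=cams.grab_frame("side")
c=(545.14,143.27)-60*GY
needle("top",c,t);needle("top",c,t,off=(-2.7,.9));needle("side",c,s,off=(-1,-1.1))
T=cv2.resize(t[190:330,240:440],(400,280));S=cv2.resize(s[190:330,230:430],(400,280))
cv2.imwrite("pics/end.png",np.hstack([T,S]))
E
```

```text
t 17.55 p [ 522.61 -130.61  269.01] yaw 82.46 F [-0.75  0.23  0.18] w 49.9 gf 0.0
top needle 4.657 depth 73.3 centre off [-2.6  0.8] r 34.0
top needle 4.647 depth 73.4 centre off [-2.7  0.9] r 34.0
side needle 4.689 depth 213.2 centre off [-1.  -1.1] r 29.3
```

View pics/end.png

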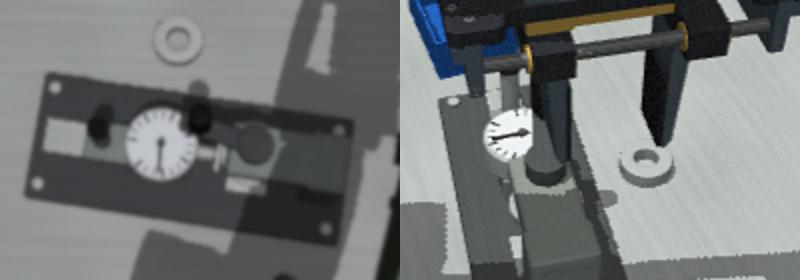

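The top view shows the handle standing free at (200,115), with the needle at (160,145→170), reading about 4.65 against a fitted maximum of 4.63. The gripper is clear of everything, so I'll hand in.

Request:
apply_moves(
  deltas=[
    [0,0,0,0,0.1],
    [0,0,0,0,0.1],
    [0,0,0,0,0.1],
  ],
)

```text
time_s: 17.95
ee_pos: [523.2, -126.5, 268.5]
ee_rot: [180.0, -0.0, 82.7]
force: [0.4, -0.9, -0.4]
gripper_width: 50.2
gripper_force: 0.0
```

```bash
python3 -c "
from workcell import env
print(env.job_done())"
```

```text
the job is handed in; nothing more can be done
None
```

The job is handed in at 18 s: the indicator was set to about 2.72 rad, then the shaft was turned and left at its fitted high spot (about 71° in world axes, probably within 2°; needle about 4.6 rad), with the gripper open and clear and the loose things not touched.

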